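# Turn the jar carousel to the orange jar

## Robot

A 6-joint arm with a two-finger parallel gripper is mounted at the origin on the work surface. World frame = base frame: x ahead of the robot, y to its left, z up, the work surface at z = 0. Lengths are in m, angles in rad, forces in N, time in s.
With the tool pointing down it reaches from about 0.25 to 0.775 m from the base axis. Payload 4 kg.
Tool frame: the origin (TCP) lies at the very end of the fingers, on their centre line; the grasp point (between the pads) lies 19 mm behind it; x points along the fingers, y is the direction in which the jaws open and shut, and the axes are right-handed (so a half turn about x gives the same grasp; the last joint's range is limited). The gripper opens to 94 mm and grips with 3 to 60 N. Pads are 16 mm wide; open, the fingers measure 119 mm over their backs; the gripper's body (75 mm by 177 mm) begins 78 mm behind the grasp point.
Start: joints at [-1.357, 0.087, 1.371, -0, 1.684, -0.103], TCP at [0.171, -0.523, 0.172] pointing down, gripper open.
Joint ranges: [-3.1, 3.1], [-0.76, 2.03], [0.27, 2.55], [-1.08, 4.22], [0.17, 2.65], [-2.57, 2.57]. Speed limits (rad/s): [2.79, 2.79, 3.14, 3.14, 3.14, 3.14].

## Interface

Orientations are given as [roll, pitch, yaw] about the fixed x, y, z axes, in that order (R = Rz(yaw) Ry(pitch) Rx(roll)).
In Python, from bench import robot gives the robot as it stands.
- The arm moves only by the tool carry_out, never from a script. Its argument "targets" is a list of rows, each a list of 5 numbers: the closure, from 0 (fully open) to 1 (shut), then the shift along the tool's x, y, z in cm, then the turn about the tool's x in degrees. In form: [[fingers, tx, ty, tz, turn], ...]. A call has 1 to 20 rows; each row shifts and turns the commanded pose from where the row before left it, along the tool's axes as they then stand; what a row does not reach is not made up. A row lasts 1/10 s, in which the tool goes at most 50 mm and 8.59 degrees, less where a joint would pass 70% of its speed; a pose out of reach is approached as far as the arm can. A call is refused whole if a number of a shift passes 5 or a number of a turn 8.59, either way. A call with a gripper value outside its range is refused whole. The fingers move at their own pace and stop on an object; the grip force is fixed at half the most. Time passes only in rows, so rows that do not move let the fingers close. It gives the time, the measured TCP pose, the force and the opening at its end, in the units of the state.
- robot.get_obs(): the state, without advancing time (a new reading comes with each control period).
- robot.snapshot(name): name is "side" or "top" or "wrist"; returns a dict with "image" (420x560x3 uint8, red, green, blue), "camera_matrix" (3x3 intrinsics, pixels), "pose" (4x4, takes a point from camera to world coordinates). Camera axes: x right, y up, looking along -z (the intrinsics and any distortion apply to the point x, -y, -z); pixel columns grow to the right and rows downward; lengths in m; the calibration is good to about 2 mm. A picture is of the moment at which its call begins. There is no depth.
- robot.close_job(): hands the job in, once; it reports no verdict.
The state is a dict: "time": time; "joint_positions": joint angles; "qvel": joint speeds; "joint_torque": joint torques, N m; "tool_pos": TCP position; "ee_rot": TCP orientation; "wrist_force": force on the tool from outside, world axes, zero at the start; "wrist_torque": the same for the moment, N m; "width": finger opening in m.
Only numpy, scipy, OpenCV 4.12 (cv2) and the standard library are available. Lean on these libraries where they do the work, as an engineer would, in place of code of your own. Each camera call takes 0.05 s, during which the arm holds its last target. There are 200 camera calls.

## Task

Turn the carousel by gently and steadily pushing its rim (the blue lobes) from the side with the fingers, until the jar with the orange cap stands at the front, in line with the green pointer on the foot, then leave the carousel at rest. Touch only the rim: the jars are not to be touched, gripped or lifted and stay upright in their wells, and the other things on the table stay where they are.

Things in the scene. Friction and masses are not known exactly. Their poses are not given: they have to be found in the camera images.
- base: fixed round grey foot of the carousel, 84 mm radius, 13 mm high; origin on the carousel's axis at table level, z up. Its own -x axis is the front: it runs from the axis along the green pointer. Place and heading differ from run to run
- pointer_tip (a point): tip of the flat green arrow-shaped pointer (26 mm wide, 60 mm at its head, 10 mm high) that lies on the table, fixed to the foot: 185 mm from the carousel's axis, straight to the front, 10 mm above the table
- tray: white tray: solid disc of 90 mm radius, 16 to 44 mm above the table, turns without end stops about the vertical axis through its origin (on the axis, at its underside; z up). Light friction: 1 to 2 N at a lobe turns it; it stays where left. Six wells with 8 mm high collars, 66 mm from the axis, at 0, 60, .. 300 degrees from its x axis; five hold jars
- lobe (a point): one of six alike blue lobes that stick out radially from the tray's rim, 60 degrees apart, half-way between the wells (30, 90, .. 330 degrees counter-clockwise from the tray's x axis; this one at 30). Each ends in a round post 24 mm across, 17 to 61 mm above the table, its centre 118 mm and its outer side 130 mm from the axis. The point is on top of the post's centre
- jar_orange: the marked jar: brown-glass screw jar with an ORANGE cap and orange label; loose, standing upright in a well of the tray 44 mm above the table, top at 84 mm; 37 mm across, 40 mm tall; origin at the centre of its underside, z up its axis. Rides round with the tray. Must not be touched
- jar_a: brown-glass screw jar with a white cap and white label, one of four alike; loose, standing upright in a well of the tray; 37 mm across, 40 mm tall; origin at the centre of its underside, z up its axis. Must not be touched
- jar_b: brown-glass screw jar with a white cap and white label, one of four alike; loose, standing upright in a well of the tray; 37 mm across, 40 mm tall; origin at the centre of its underside, z up its axis. Must not be touched
- jar_c: brown-glass screw jar with a white cap and white label, one of four alike; loose, standing upright in a well of the tray; 37 mm across, 40 mm tall; origin at the centre of its underside, z up its axis. Must not be touched
- jar_d: brown-glass screw jar with a white cap and white label, one of four alike; loose, standing upright in a well of the tray; 37 mm across, 40 mm tall; origin at the centre of its underside, z up its axis. Must not be touched
- beaker: clear plastic beaker, 68 mm across, 85 mm tall, loose on the table; origin at the centre of its underside. Bystander
- mortar: white ceramic mortar bowl, 100 mm across, 60 mm tall, loose on the table; origin at the centre of its underside. Bystander
- saline: clear bottle with a blue cap, 58 mm across, 150 mm tall, loose on the table; origin at the centre of its underside. Bystander
- spatula: steel spatula 170 mm long, lying on the table; origin under its middle. Bystander
Mind the look-alikes: they are no part of the job. There is more than one size of the jar_orange; the job needs the largest.

How it is judged:
On the way:
1. the fingers push the tray (contact force between the fingers and tray above 0.2 N), for 0.1 s.
At the end, for the whole second after the job is handed in: The orange-capped jar stands on the pointer's side of the axis, its centre within 10 mm of the pointer's centre line to either side (about 8.5 degrees of tray); the tray is at rest (under 0.03 rad/s); all five jars are upright in their wells (x of jar_orange in the frame of base below -0.05 m and y of jar_orange in the frame of base between -0.01 and 0.01 m and angular speed of tray below 0.03 rad/s and angle between each of jar_a, jar_orange, jar_b, jar_c, jar_d's own z axis and vertical below 0.15 rad and horizontal distance between each of jar_a, jar_orange, jar_b, jar_c, jar_d and tray below 0.073 m and z of each of jar_a, jar_orange, jar_b, jar_c, jar_d in the frame of tray below 0.033 m); the robot touches nothing.
It fails at once if a jar is touched by the robot (contact force between any of the fingers, the arm and jar_a above 1 N or contact force between any of the fingers, the arm and jar_orange above 1 N or contact force between any of the fingers, the arm and jar_b above 1 N or contact force between any of the fingers, the arm and jar_c above 1 N or contact force between any of the fingers, the arm and jar_d above 1 N).
It fails at once if a jar is lifted out of its well or tipped (z of any of jar_a, jar_orange, jar_b, jar_c, jar_d in the frame of tray above 0.038 m or angle between any of jar_a, jar_orange, jar_b, jar_c, jar_d's own z axis and vertical above 0.3 rad).
It fails at once if the tray is spun fast (over 3 rad/s) or pushed hard (over 30 N) (angular speed of tray above 3 rad/s or contact force between the fingers and tray above 30 N).
It fails at once if a thing beside the carousel is moved by more than 25 mm (distance of any of beaker, mortar, saline, spatula from where it was at the start of the episode above 0.025 m).
It also fails if it takes over 51 s, if anything falls off the work surface, if the arm or the gripper's body presses on something with over 40 N, if the wrist force passes 120 N, or if a joint passes its speed limit or range.

## Working session

There is one attempt and no reset: what is moved stays moved. The work goes in short steps, Python scripts to look and compute and a tool call to move; the robot and the scene stay as the last step left them, time stands still between calls to the robot, and variables do not carry over. Pictures are saved under pics/ and viewed, about 8 in all and at most 12, crops included, and the job is handed in when it is done.

Besides the shell and the picture viewer there is one more tool, called after ">>>" by a JSON object that holds its "fn" and its "kwargs", one argument or row to a line. carry_out: Moves the arm, as the interface text tells. Its arguments: {"type":"object","properties":{"targets":{"type":"array","items":{"type":"array","items":{"type":"number"}}}},"required":["targets"]}

```bash
mkdir -p pics; ls
python3 - <<'E'
from bench import robot
import cv2,numpy as np
o=robot.get_obs(); print({k:np.round(v,3) for k,v in o.items()})
for n in("top","side"):
    s=robot.snapshot(n); cv2.imwrite(f"pics/{n}0.png",s["image"][:,:,::-1]); np.savez(f"{n}0.npz",**s); print(n,s["camera_matrix"],np.round(s["pose"],3),[k for k in s])
E
```

```text
pics
{'time': np.float64(0.0), 'joint_positions': array([-1.357,  0.088,  1.372, -0.   ,  1.684, -0.103]), 'qvel': array([ 0.002,  0.   , -0.   ,  0.001,  0.001,  0.   ]), 'joint_torque': array([ 2.0000e-03, -3.4018e+01, -3.0242e+01,  7.2000e-02,  3.3000e-02,
       -0.0000e+00]), 'tool_pos': array([ 0.171, -0.522,  0.171]), 'ee_rot': array([-1.673,  1.569,  1.785]), 'wrist_force': array([ 0.052,  0.253, -0.031]), 'wrist_torque': array([ 0.009,  0.005, -0.027]), 'width': np.float64(0.094)}
top [[384.04268979   0.         281.56238056]
 [  0.         384.04268979 217.25093789]
 [  0.           0.           1.        ]] [[ 0.006  0.995 -0.099  0.445]
 [-1.     0.005 -0.011 -0.01 ]
 [-0.011  0.099  0.995  0.957]
 [ 0.     0.     0.     1.   ]] ['image', 'camera_matrix', 'pose']
side [[413.83711415   0.         277.67421816]
 [  0.         413.83711415 211.8202281 ]
 [  0.           0.           1.        ]] [[-0.716  0.353 -0.602 -0.109]
 [-0.698 -0.346  0.626  0.676]
 [ 0.013  0.869  0.495  0.615]
 [ 0.     0.     0.     1.   ]] ['image', 'camera_matrix', 'pose']
```

View pics/top0.png

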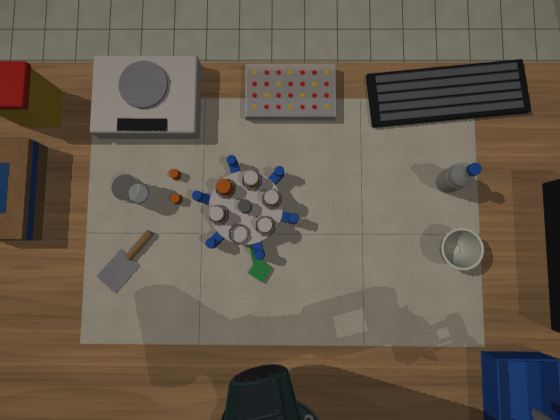

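View pics/side0.png

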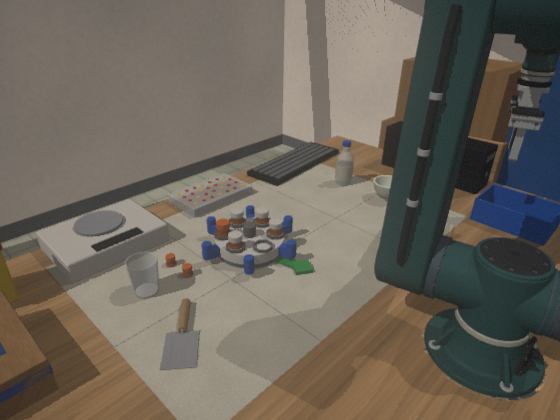

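The top view shows the carousel hub at about (245,206) and the pointer at (260,270). The large orange cap is at (224,187), and two small orange decoys sit at (175,174) and (176,198). Next I'll measure these.

```bash
cat > h.py <<'E'
import cv2,numpy as np
def ray(s,uv,z):
    K,T=s["camera_matrix"],s["pose"]; d=np.linalg.inv(K)@[uv[0],uv[1],1.]; d=T[:3,:3]@(d*[1,-1,-1]); c=T[:3,3]
    return (c+d*(z-c[2])/d[2])[:2]
def blobs(s,lo,hi,amin,z):
    h=cv2.cvtColor(np.ascontiguousarray(s["image"]),cv2.COLOR_RGB2HSV); m=cv2.inRange(h,np.array(lo),np.array(hi))
    n,_,st,c=cv2.connectedComponentsWithStats(m)
    return [(c[i].round(1),st[i,4],ray(s,c[i],z).round(4)) for i in range(1,n) if st[i,4]>=amin]
BLUE=((105,130,40),(125,255,255));ORG=((3,160,80),(17,255,255));GRN=((50,100,50),(85,255,255))
def measure(s):
    b=[p for c,a,p in blobs(s,*BLUE,30,.050) if abs(p[0]-.5)<.2 and abs(p[1]-.1)<.2]
    o=blobs(s,*ORG,30,.08); g=blobs(s,*GRN,30,.010)
    return np.array(b),o,g
E
python3 - <<'E'
from h import *
s=np.load("top0.npz"); b,o,g=measure(s); print(b,o,g,sep="\n")
A=np.c_[2*b,np.ones(len(b))]; x=np.linalg.lstsq(A,(b**2).sum(1),rcond=None)[0]; c=x[:2]; print("c",c,"R",np.sqrt(x[2]+c@c))
ang=np.degrees(np.arctan2(*(b-c).T[::-1])); print(ang.round(1), ((ang)%60).round(1))
for _,a,p in o: print("o",a,p-c,np.hypot(*(p-c)),np.degrees(np.arctan2(*(p-c)[::-1])))
for _,a,p in g: print("g",p-c,np.degrees(np.arctan2(*(p-c)[::-1])))
E
```

```text
[[ 0.6645  0.1193]
 [ 0.6381  0.0123]
 [ 0.5836  0.194 ]
 [ 0.5348 -0.0183]
 [ 0.4794  0.1602]
 [ 0.4559  0.0547]]
[(array([173.2, 173. ]), np.int32(64), array([0.6342, 0.2529])), (array([222.9, 185.7]), np.int32(166), array([0.6047, 0.1364])), (array([174.5, 197.8]), np.int32(68), array([0.5759, 0.248 ]))]
[(array([258.5, 267.5]), np.int32(348), array([0.4149, 0.0565]))]
c [0.56002402 0.08764382] R 0.10886493215066766
[  16.9  -44.    77.5 -103.4  138.  -162.4] [16.9 16.  17.5 16.6 18.  17.6]
o 64 [0.07417598 0.16525618] 0.1811399460927207 65.8268563871526
o 166 [0.04467598 0.04875618] 0.06612948019391708 47.50052384924144
o 68 [0.01587598 0.16035618] 0.16114015600195633 84.34588544880465
g [-0.14512402 -0.03114382] -167.88794788479706
```

>>> {"fn": "carry_out", "kwargs": {
  "targets": [
    [1,0,0,0,-7],
    [1,0,0,0,-7],
    [1,0,0,0,-7],
    [1,0,0,0,-7],
    [1,0,0,0,-7],
    [1,0,0,0,-7],
    [1,0,0,-3,0],
    [1,0,0,-3,0],
    [1,0,0,-3,0],
    [1,0,0,-3,0],
    [1,0,0,-3,0],
    [1,0,0,-3,0],
    [1,0,0,-3,0],
    [1,0,0,-3,0],
    [1,0,0,-3,0],
    [1,0,0,-3,0],
    [1,0,0,-3,0],
    [1,0,0,-3,0],
    [1,0,0,-3,0],
    [1,0,0,-3,0]
  ]
}}

```text
time: 2.1
tool_pos: [0.3805, -0.1571, 0.1719]
ee_rot: [-1.441, 1.57, 2.75]
wrist_force: [0.3, -0.8, -0.8]
width: 0.0004
```

```bash
python3 - <<'E'
from h import *
s=np.load("top0.npz"); c=np.array([.560,.0876])
h=cv2.cvtColor(s["image"],cv2.COLOR_RGB2HSV); m=cv2.inRange(h,*map(np.array,GRN))
cn=max(cv2.findContours(m,0,2)[0],key=cv2.contourArea)
p=np.array([ray(s,q[0],.01) for q in cn])-c
r=np.hypot(*p.T); a=np.degrees(np.arctan2(p[:,1],p[:,0]))
i=r.argsort()[::-1][:8]; print(np.c_[r,a,cn[:,0]][i].round(3))
print(np.c_[p,cn[:,0]][::2].round(3))
E
python3 -c "
import cv2;i=cv2.imread('pics/top0.png')[140:300,150:330];cv2.imwrite('pics/crop0.png',cv2.resize(i,None,fx=4,fy=3.7,interpolation=2))"
```

```text
[[ 1.82000e-01 -1.67332e+02  2.62000e+02  2.81000e+02]
 [ 1.82000e-01 -1.68084e+02  2.61000e+02  2.81000e+02]
 [ 1.80000e-01 -1.66414e+02  2.63000e+02  2.80000e+02]
 [ 1.78000e-01 -1.66240e+02  2.63000e+02  2.79000e+02]
 [ 1.76000e-01 -1.69335e+02  2.59000e+02  2.79000e+02]
 [ 1.76000e-01 -1.70119e+02  2.58000e+02  2.79000e+02]
 [ 1.75000e-01 -1.64319e+02  2.65000e+02  2.77000e+02]
 [ 1.72000e-01 -1.64110e+02  2.65000e+02  2.76000e+02]]
[[-9.00e-02 -9.00e-03  2.50e+02  2.45e+02]
 [-1.03e-01 -1.20e-02  2.51e+02  2.50e+02]
 [-1.15e-01 -1.50e-02  2.52e+02  2.55e+02]
 [-1.27e-01 -1.70e-02  2.53e+02  2.60e+02]
 [-1.42e-01 -1.50e-02  2.52e+02  2.66e+02]
 [-1.46e-01 -1.30e-02  2.51e+02  2.68e+02]
 [-1.54e-01 -8.00e-03  2.49e+02  2.71e+02]
 [-1.59e-01 -1.00e-02  2.50e+02  2.73e+02]
 [-1.63e-01 -1.80e-02  2.53e+02  2.75e+02]
 [-1.68e-01 -2.50e-02  2.56e+02  2.77e+02]
 [-1.73e-01 -3.30e-02  2.59e+02  2.79e+02]
 [-1.78e-01 -4.00e-02  2.62e+02  2.81e+02]
 [-1.73e-01 -4.20e-02  2.63e+02  2.79e+02]
 [-1.66e-01 -4.70e-02  2.65e+02  2.76e+02]
 [-1.58e-01 -5.20e-02  2.67e+02  2.73e+02]
 [-1.51e-01 -5.70e-02  2.69e+02  2.70e+02]
 [-1.44e-01 -5.90e-02  2.70e+02  2.67e+02]
 [-1.37e-01 -4.90e-02  2.66e+02  2.64e+02]
 [-1.29e-01 -3.90e-02  2.62e+02  2.61e+02]
 [-1.24e-01 -3.70e-02  2.61e+02  2.59e+02]
 [-1.27e-01 -2.70e-02  2.57e+02  2.60e+02]
 [-1.17e-01 -2.00e-02  2.54e+02  2.56e+02]
 [-1.05e-01 -1.70e-02  2.53e+02  2.51e+02]
 [-9.80e-02 -1.40e-02  2.52e+02  2.48e+02]
 [-9.00e-02 -1.20e-02  2.51e+02  2.45e+02]]
```

View pics/crop0.png

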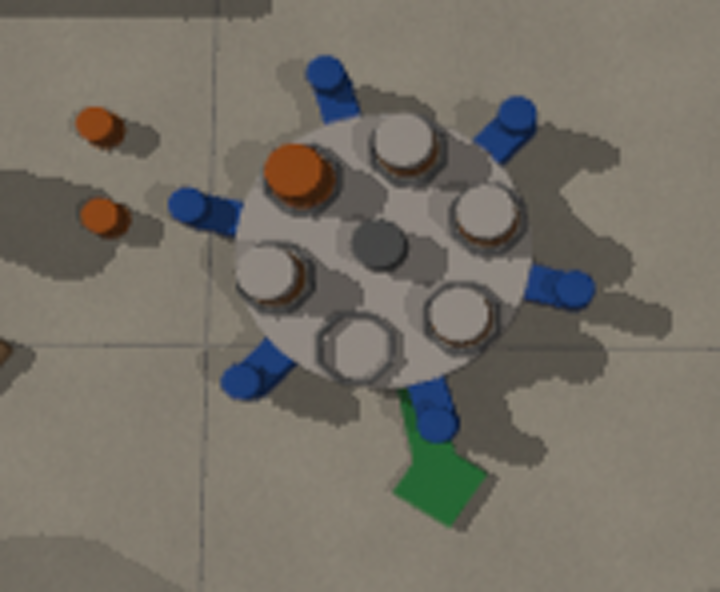

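>>> {"fn": "carry_out", "kwargs": {
  "targets": [
    [1,0,0.1,-3.1,0],
    [1,0,0.1,-3.1,0],
    [1,0,0.1,-3.1,0],
    [1,0,0.1,-3.1,0],
    [1,0,0.1,-3.1,0],
    [1,0,0.1,-3.0,0],
    [1,0,0,0,0],
    [1,2.5,0,0,0],
    [1,2.5,0,0,0],
    [1,2.5,0,0,0],
    [1,2.5,0,0,0],
    [1,2.0,0,0,0],
    [1,2.0,0,0,0],
    [1,0,0,0,0],
    [1,0,0,0,0]
  ]
}}

```text
time: 3.6
tool_pos: [0.4772, -0.0015, 0.0323]
ee_rot: [-0.786, 1.57, -2.879]
wrist_force: [0.1, -0.8, -0.8]
width: 0.0007
```

Run:
```python
from bench import robot
import cv2
a=robot.snapshot("side")["image"][150:320,120:370]; cv2.imwrite("pics/side1.png",cv2.resize(a[:,:,::-1],None,fx=3,fy=3))
```

```text
(no output)
```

View pics/side1.png

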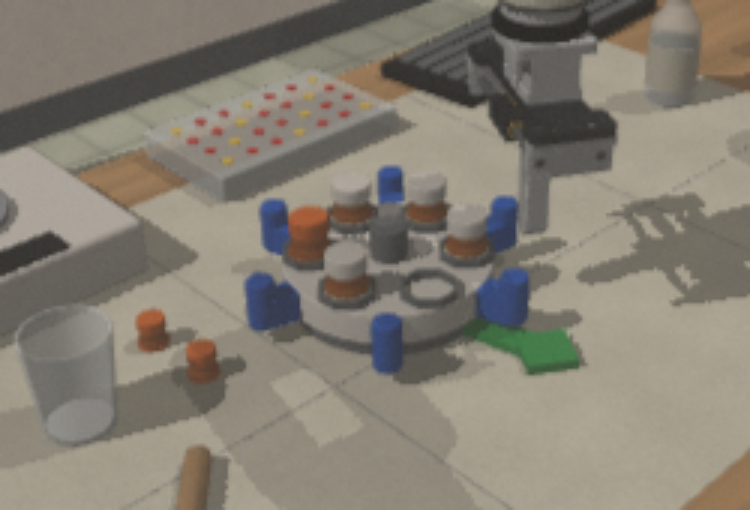

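>>> {"fn": "carry_out", "kwargs": {
  "targets": [
    [1,-0.5,0,0,0],
    [1,0,0.52,0.11,-2.5],
    [1,0,0.52,0.11,-2.5],
    [1,0,0.52,0.11,-2.5],
    [1,0,0.52,0.11,-2.5],
    [1,0,0.52,0.11,-2.5],
    [1,0,0.52,0.11,-2.5],
    [1,0,0.52,0.11,-2.5],
    [1,0,0.52,0.11,-2.5],
    [1,0,0.52,0.11,-2.5],
    [1,0,0.52,0.11,-2.5],
    [1,0,0.52,0.11,-2.5],
    [1,0,0.52,0.11,-2.5],
    [1,0,0.52,0.11,-2.5],
    [1,0,0.52,0.11,-2.5],
    [1,0,0.52,0.11,-2.5],
    [1,0,0.52,0.11,-2.5]
  ]
}}

```text
time: 5.35
tool_pos: [0.5557, -0.0338, 0.0393]
ee_rot: [1.176, 1.568, -0.216]
wrist_force: [-0.7, -0.6, 0.5]
width: 0.0006
```

```bash
cat >> h.py <<'E'
def report(name=None):
    from bench import robot
    o=robot.get_obs(); c=np.array([.560,.0876]); d=o["tool_pos"][:2]-c
    print("t",o["time"],"finger r,th",np.hypot(*d).round(4),np.degrees(np.arctan2(d[1],d[0])).round(1),"z",o["tool_pos"][2].round(4),"psi",np.degrees(np.pi/2-(o["ee_rot"][0]-o["ee_rot"][2])).round(1)%360,"F",o["wrist_force"].round(2),"q6",o["joint_positions"][5].round(2))
    s=robot.snapshot("top"); b,g,_=measure(s)
    for _,a,p in g: print("orange",a,p,np.hypot(*(p-c)).round(4),np.degrees(np.arctan2(*(p-c)[::-1])).round(1))
    print("lobes",[(np.hypot(*(q-c)).round(3),np.degrees(np.arctan2(*(q-c)[::-1])).round(1)) for q in b])
    if name: cv2.imwrite(f"pics/{name}.png",s["image"][:,:,::-1])
E
python3 -c "import h;h.report('top1')"
```

```text
t 5.35 finger r,th 0.1215 -92.0 z 0.0393 psi 10.3 F [-0.65 -0.64  0.52] q6 -0.34
orange 67 [0.6341 0.2526] 0.1809 65.8
orange 168 [0.6044 0.1363] 0.0659 47.6
orange 67 [0.5759 0.2482] 0.1614 84.3
lobes [(np.float64(0.109), np.float64(16.9)), (np.float64(0.109), np.float64(77.6)), (np.float64(0.108), np.float64(138.0)), (np.float64(0.119), np.float64(-159.4))]
```

View pics/top1.png

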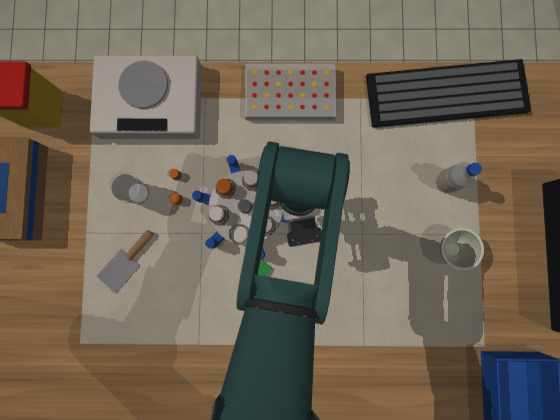

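Run:
```python
from h import *
from bench import robot
s=np.load("side0.npz")
def proj(s,p):
    T=s["pose"]; q=T[:3,:3].T@(np.array(p)-T[:3,3])*[1,-1,-1]; u=s["camera_matrix"]@q; return (u[:2]/u[2]).round(1)
print("tip1 should be", proj(s,[.4772,-.0015,.0323]), "seen",(298.3,227.3))
print("ray of seen at z=.032",ray(s,(298.3,227.3),.032))
c=np.array([.56,.0876])
for a in (-162.6,-103.4,-44,16.9,77,137.5):
    p=c+.118*np.array([np.cos(np.radians(a)),np.sin(np.radians(a))]); print(a,p.round(3),proj(s,[*p,.061]))
n=robot.snapshot("side"); print("now tip proj",proj(n,robot.get_obs()["tool_pos"]))
a=n["image"][150:320,120:370]; cv2.imwrite("pics/side2.png",cv2.resize(a[:,:,::-1],None,fx=3,fy=3))
```

```text
tip1 should be [295.8 237. ] seen (298.3, 227.3)
ray of seen at z=.032 [ 0.50468528 -0.04181595]
-162.6 [0.447 0.052] [290.4 240.4]
-103.4 [ 0.533 -0.027] [287.2 216.1]
-44 [0.645 0.006] [249.6 205.7]
16.9 [0.673 0.122] [209.8 216.9]
77 [0.587 0.203] [205.1 241.9]
137.5 [0.473 0.167] [247.9 255.6]
now tip proj [282.5 219.1]
```

View pics/side2.png

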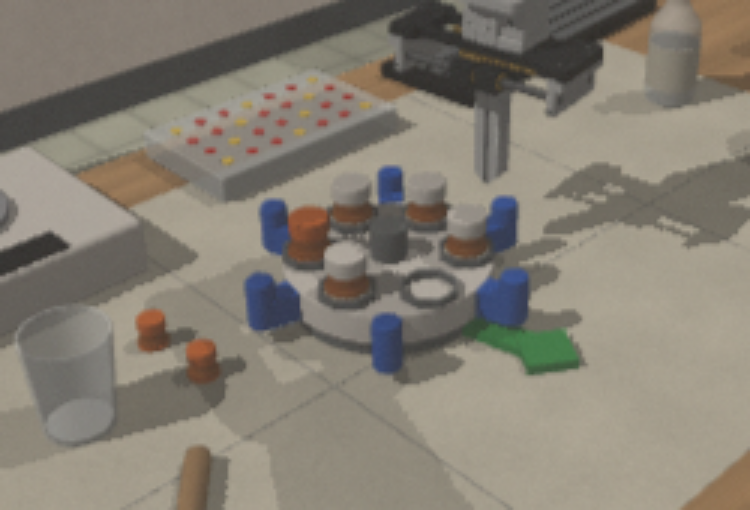

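Run:
```python
from h import *
from bench import robot
def proj(s,p):
    T=s["pose"]; q=T[:3,:3].T@(np.array(p)-T[:3,3])*[1,-1,-1]; u=s["camera_matrix"]@q; return (u[:2]/u[2]).round(1)
S=np.load("side0.npz");T=np.load("top0.npz")
y=np.array([.311,-.95,0]);t=np.array([.171,-.522,.171])
print("home tips side",proj(S,t+.05*y),proj(S,t-.05*y),proj(S,t))
p=robot.get_obs()["tool_pos"]
for z in (.04,.1,.137,.2): print(z,"top",proj(T,[p[0],p[1],z]))
for z in (.1,.137,.16): print(z,"gripper centre at px (303,232)",ray(T,(303,232),z))
w=robot.snapshot("wrist"); print(w["pose"].round(3),"tip in wrist",proj(w,p)); wi=w["image"][:,:,::-1]
a=np.load("side0.npz")["image"][60:200,460:560,::-1]; a=cv2.resize(a,None,fx=3,fy=3)
b=cv2.resize(cv2.imread("pics/top1.png")[170:290,210:350],None,fx=3,fy=3)
H=420; o=np.zeros((H,1300,3),np.uint8); o[:,:300]=a; o[:360,310:730]=b; o[:,740:1300]=wi[:420]
cv2.imwrite("pics/m.png",cv2.resize(o,(800,258)))
```

```text
home tips side [507.2 159.3] [506.9 172. ] [507.  165.4]
0.04 top [295.9 209. ]
0.1 top [296.6 205.8]
0.137 top [297.1 203.6]
0.2 top [298.1 199.4]
0.1 gripper centre at px (303,232) [ 0.4969787  -0.04818867]
0.137 gripper centre at px (303,232) [ 0.4947318  -0.04652531]
0.16 gripper centre at px (303,232) [ 0.49333508 -0.04549133]
[[ 0.984 -0.17  -0.048  0.541]
 [ 0.177  0.952  0.249  0.039]
 [ 0.003 -0.253  0.967  0.251]
 [ 0.     0.     0.     1.   ]] tip in wrist [279.5 233.6]
```

View pics/m.png

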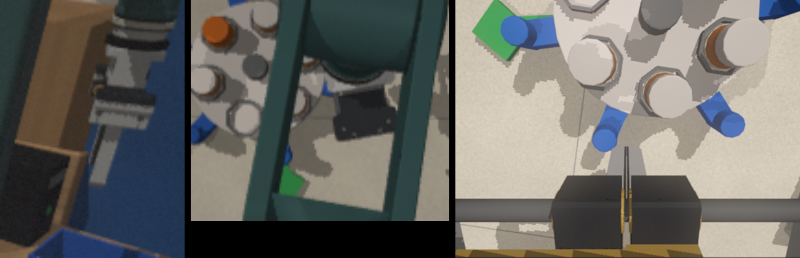

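Run:
```python
from h import *
from bench import robot
def proj(s,p):
    T=s["pose"]; q=T[:3,:3].T@(np.array(p)-T[:3,3])*[1,-1,-1]; u=s["camera_matrix"]@q; return (u[:2]/u[2]).round(1)
w=robot.snapshot("wrist"); p=robot.get_obs()["tool_pos"]
for z in (0,.02,.04,.06): print("tip",z,proj(w,p+[0,0,z]))
c=np.array([.56,.0876])
for a in (-162.6,-103.4,-44):
    q=c+.118*np.array([np.cos(np.radians(a)),np.sin(np.radians(a))]); print(a,proj(w,[*q,.061]),proj(w,[*q,.017]))
print([x[:2] for x in blobs(w,*BLUE,30,.06)])
a=w["image"][180:330,190:370,::-1]; cv2.imwrite("pics/w.png",cv2.resize(a,None,fx=4,fy=4,interpolation=0))
```

```text
tip 0 [278.9 233.2]
tip 0.02 [279.1 244.6]
tip 0.04 [279.4 258.5]
tip 0.06 [279.7 275.5]
-162.6 [96.9 50.9] [131.9  62.8]
-103.4 [242.3 229.1] [248.4 208.6]
-44 [451.  207.6] [420.  190.6]
[(array([524.2,  13.4]), np.int32(1731)), (array([119.7,  50.1]), np.int32(3401)), (array([436.9, 188.4]), np.int32(2348)), (array([249.7, 210.7]), np.int32(2404))]
```

View pics/w.png

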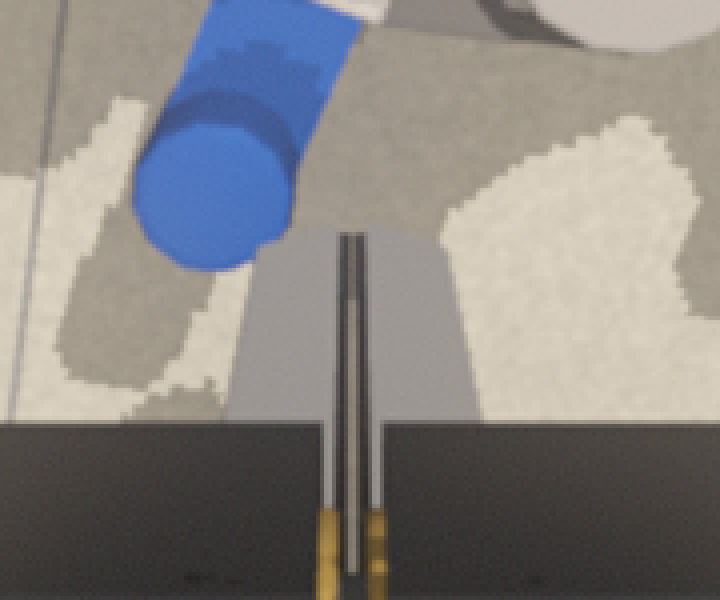

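The fingertip cleared the post with no force and the tray did not move. In both the side and wrist views the tip sits about 25 mm higher than reported. I'll raise, go back, descend deeper and push again. A reported z of 0.012 is safe even if the reading is right.

>>> {"fn": "carry_out", "kwargs": {
  "targets": [
    [1,-1.0,0,0,0],
    [1,0,-1.03,-0.27,5],
    [1,0,-1.03,-0.27,5],
    [1,0,-1.03,-0.27,5],
    [1,0,-1.03,-0.27,5],
    [1,0,-1.03,-0.27,5],
    [1,0,-1.03,-0.27,5],
    [1,0,-1.03,-0.27,5],
    [1,0,-1.03,-0.27,5],
    [1,0,0,0,0],
    [1,1.5,0,0,0],
    [1,1.0,0,0,0],
    [1,0.7,0,0,0],
    [1,0.5,0,0,0],
    [1,0,0,0,0],
    [1,0,0,0,0]
  ]
}}

```text
time: 7.15
tool_pos: [0.4772, -0.0023, 0.0105]
ee_rot: [1.49, 1.571, -0.601]
wrist_force: [1.2, -0.7, 1.6]
width: 0.0003
```

Run:
```python
import h,cv2,numpy as np
from bench import robot
h.report()
def proj(s,p):
    T=s["pose"]; q=T[:3,:3].T@(np.array(p)-T[:3,3])*[1,-1,-1]; u=s["camera_matrix"]@q; return (u[:2]/u[2]).round(1)
n=robot.snapshot("side"); p=robot.get_obs()["tool_pos"]
for z in (0,.02,.04): print(z,(proj(n,p+[0,0,z])-[220,170])*5)
a=n["image"][170:290,220:360]; cv2.imwrite("pics/side3.png",cv2.resize(a[:,:,::-1],None,fx=5,fy=5))
```

```text
t 7.15 finger r,th 0.1222 -132.7 z 0.0105 psi 330.2 F [ 1.17 -0.65  1.55] q6 0.4
orange 65 [0.6343 0.2528] 0.1811 65.8
orange 169 [0.6047 0.1363] 0.0661 47.5
orange 66 [0.5759 0.2483] 0.1615 84.3
lobes [(np.float64(0.109), np.float64(16.9)), (np.float64(0.109), np.float64(-43.8)), (np.float64(0.109), np.float64(77.5)), (np.float64(0.108), np.float64(138.0))]
0 [378.5 369. ]
0.02 [379.5 336.5]
0.04 [381. 304.]
```

View pics/side3.png

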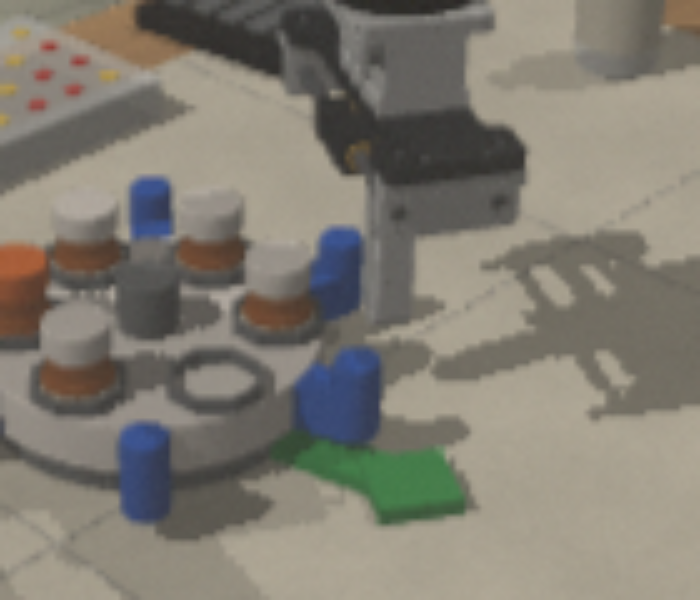

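The tip is really at z ≈ 0.038, beside the posts, which run up to 0.061. Pushing now.

>>> {"fn": "carry_out", "kwargs": {
  "targets": [
    [1,0,0.52,0.11,-2.5],
    [1,0,0.52,0.11,-2.5],
    [1,0,0.52,0.11,-2.5],
    [1,0,0.52,0.11,-2.5],
    [1,0,0.52,0.11,-2.5],
    [1,0,0.52,0.11,-2.5],
    [1,0,0.52,0.11,-2.5],
    [1,0,0.52,0.11,-2.5],
    [1,0,0.52,0.11,-2.5],
    [1,0,0.52,0.11,-2.5],
    [1,0,0.52,0.11,-2.5],
    [1,0,0.52,0.11,-2.5],
    [1,0,0.52,0.11,-2.5],
    [1,0,0.52,0.11,-2.5],
    [1,0,0.52,0.11,-2.5],
    [1,0,0.52,0.11,-2.5]
  ]
}}

```text
time: 8.85
tool_pos: [0.5538, -0.0351, 0.0109]
ee_rot: [-0.46, 1.57, -1.852]
wrist_force: [-2.1, -0.4, 0.1]
width: 0.0004
```

```bash
python3 -c "import h;h.report()"
```

```text
t 8.85 finger r,th 0.1228 -92.9 z 0.0109 psi 10.3 F [-2.07 -0.36  0.15] q6 -0.34
orange 68 [0.6341 0.2525] 0.1808 65.8
orange 165 [0.584  0.1489] 0.0658 68.6
orange 71 [0.5758 0.2476] 0.1608 84.4
lobes [(np.float64(0.108), np.float64(-19.1)), (np.float64(0.109), np.float64(38.4)), (np.float64(0.109), np.float64(99.0)), (np.float64(0.109), np.float64(-141.7)), (np.float64(0.109), np.float64(159.2))]
```

>>> {"fn": "carry_out", "kwargs": {
  "targets": [
    [1,0,0.52,0.09,-2.5],
    [1,0,0.52,0.09,-2.5],
    [1,0,0.52,0.1,-2.5],
    [1,0,0.52,0.1,-2.5],
    [1,0,0.52,0.11,-2.5],
    [1,0,0.52,0.11,-2.5],
    [1,0,0.52,0.11,-2.5],
    [1,0,0.52,0.11,-2.5],
    [1,0,0.52,0.11,-2.5],
    [1,0,0.52,0.11,-2.5],
    [1,0,0.52,0.11,-2.5],
    [1,0,0.52,0.11,-2.5],
    [1,0,0.52,0.11,-2.5],
    [1,0,0.52,0.11,-2.5],
    [1,0,0.52,0.11,-2.5],
    [1,0,0.52,0.11,-2.5],
    [1,0,0.52,0.11,-2.5],
    [1,0,0.52,0.11,-2.5],
    [1,0,0.52,0.11,-2.5],
    [1,0,0.52,0.11,-2.5]
  ]
}}

```text
time: 10.9
tool_pos: [0.6494, 0.0037, 0.0108]
ee_rot: [-0.486, 1.569, -1.006]
wrist_force: [-0.4, -0.9, 0.5]
width: 0.0004
```

```bash
python3 -c "import h;h.report()"
```

```text
t 10.9 finger r,th 0.1226 -43.2 z 0.0108 psi 60.2 F [-0.35 -0.89  0.5 ] q6 -1.13
orange 65 [0.6341 0.2526] 0.1809 65.8
orange 68 [0.5757 0.2478] 0.161 84.4
orange 136 [0.5281 0.1481] 0.0684 117.8
lobes [(np.float64(0.112), np.float64(28.8)), (np.float64(0.096), np.float64(-33.4)), (np.float64(0.109), np.float64(89.1)), (np.float64(0.107), np.float64(-89.1)), (np.float64(0.11), np.float64(149.2))]
```

>>> {"fn": "carry_out", "kwargs": {
  "targets": [
    [1,0,0.52,0.1,-2.5],
    [1,0,0.52,0.1,-2.5],
    [1,0,0.52,0.11,-2.5],
    [1,0,0.52,0.11,-2.5],
    [1,0,0.52,0.11,-2.5],
    [1,0,0.52,0.11,-2.5],
    [1,0,0.52,0.11,-2.5],
    [1,0,0.52,0.11,-2.5],
    [1,0,0.52,0.11,-2.5],
    [1,0,0.52,0.11,-2.5],
    [1,0,0.52,0.11,-2.5],
    [1,0,0.52,0.11,-2.5],
    [1,0,0.52,0.11,-2.5],
    [1,0,0.52,0.11,-2.5],
    [1,0,0.52,0.11,-2.5],
    [1,0,0.52,0.11,-2.5],
    [1,0,0.52,0.11,-2.5],
    [1,0,0.52,0.11,-2.5],
    [1,0,0.52,0.11,-2.5],
    [1,0,0.52,0.11,-2.5]
  ]
}}

```text
time: 12.95
tool_pos: [0.6807, 0.1018, 0.0107]
ee_rot: [-1.639, 1.57, -1.287]
wrist_force: [-0.2, -1.2, 0.3]
width: 0.0005
```

```bash
python3 -c "import h;h.report()"
```

```text
t 12.95 finger r,th 0.1216 6.7 z 0.0107 psi 110.2 F [-0.18 -1.19  0.31] q6 -1.86
lobes [(np.float64(0.102), np.float64(18.8)), (np.float64(0.109), np.float64(-42.1)), (np.float64(0.109), np.float64(-101.6)), (np.float64(0.109), np.float64(-160.8))]
```

>>> {"fn": "carry_out", "kwargs": {
  "targets": [
    [1,0,0.52,0.11,-2.5],
    [1,0,0.52,0.11,-2.5],
    [1,0,0.52,0.11,-2.5],
    [1,0,0.52,0.11,-2.5],
    [1,0,0.52,0.11,-2.5],
    [1,0,0.52,0.11,-2.5],
    [1,0,0.52,0.11,-2.5],
    [1,0,0.31,0.06,-1.5],
    [1,0,0.21,0.04,-1],
    [1,0,0.21,0.04,-1],
    [1,0,0.21,0.04,-1],
    [1,0,0,0,0],
    [1,0,0,0,0]
  ]
}}

```text
time: 14.3
tool_pos: [0.666, 0.1467, 0.0103]
ee_rot: [1.176, 1.57, 1.911]
wrist_force: [0.0, -0.5, 0.4]
width: 0.0004
```

```bash
python3 -c "import h;h.report()"
```

```text
t 14.3 finger r,th 0.1214 29.1 z 0.0103 psi 132.1 F [ 0.   -0.52  0.36] q6 -2.17
orange 45 [0.6321 0.255 ] 0.1823 66.7
orange 186 [0.4949 0.0738] 0.0665 -168.0
lobes [(np.float64(0.109), np.float64(-19.6)), (np.float64(0.109), np.float64(-79.6)), (np.float64(0.109), np.float64(-138.9)), (np.float64(0.106), np.float64(163.1))]
```

The orange jar is at -168.0°, against -167.4° for the pointer. I'll back off from the post and lift.

>>> {"fn": "carry_out", "kwargs": {
  "targets": [
    [1,0,-0.5,0,0],
    [1,0,-1.0,0,0],
    [1,0,-1.0,0,0],
    [1,0,0,0,0],
    [1,-2,0,0,0],
    [1,-3,0,0,0],
    [1,-3,0,0,0],
    [1,-3,0,0,0],
    [1,-3,0,0,0],
    [1,-2,0,0,0],
    [1,0,0,0,0],
    [1,0,0,0,0],
    [1,0,0,0,0]
  ]
}}

```text
time: 15.65
tool_pos: [0.682, 0.1276, 0.1678]
ee_rot: [2.517, 1.567, -3.031]
wrist_force: [0.7, 0.1, -0.8]
width: 0.0005
```

```bash
python3 -c "import h;h.report('end');h.report()"
python3 - <<'E'
from bench import robot
import cv2
a=robot.snapshot("side")["image"][150:320,120:370,::-1]; t=cv2.imread("pics/end.png")[100:320,80:350]
a=cv2.resize(a,(400,272)); t=cv2.resize(t,(400,326)); cv2.imwrite("pics/fin.png",cv2.vconcat([a,t]))
E
```

```text
t 15.65 finger r,th 0.1284 18.2 z 0.1678 psi 132.1 F [ 0.75  0.06 -0.83] q6 -2.2
orange 191 [0.4946 0.0735] 0.0669 -167.8
lobes [(np.float64(0.109), np.float64(-19.5)), (np.float64(0.109), np.float64(-79.5)), (np.float64(0.109), np.float64(-138.9)), (np.float64(0.104), np.float64(163.5))]
t 15.7 finger r,th 0.1283 18.2 z 0.1676 psi 132.1 F [-0.03 -1.17  0.47] q6 -2.2
orange 191 [0.4946 0.0735] 0.0669 -167.8
lobes [(np.float64(0.109), np.float64(-19.4)), (np.float64(0.109), np.float64(-79.5)), (np.float64(0.109), np.float64(-138.9)), (np.float64(0.104), np.float64(163.5))]
```

View pics/fin.png

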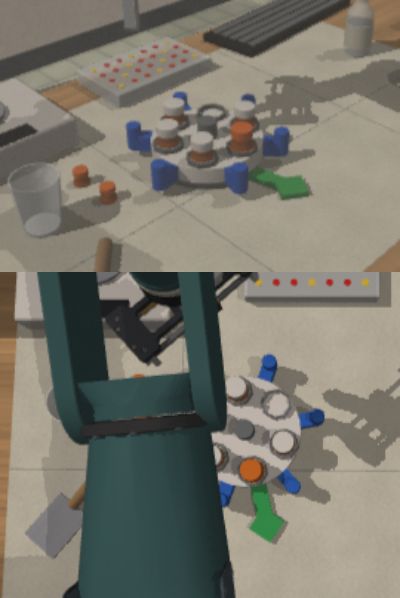

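The large orange jar stands in line with the pointer. All the jars are upright and the tray is at rest, so I'm handing in.

```bash
python3 -c "
from bench import robot
print(robot.close_job())"
```

```text
the job is handed in; nothing more can be done
None
```

The carousel now stands with the large orange-capped jar at the front, and I handed the job in at about 15.7 s of the 51 s allowed. I turned it about 145° counter-clockwise by pushing one blue lobe with the closed fingers along a slow arc (about 0.44 rad/s). Then I backed the fingers off the post and lifted clear.

**Last checks:**
- **Alignment:** the orange jar is at -167.8° about the axis and the pointer at about -167.4°. That is roughly 0.5 mm off the pointer's centre line, where 10 mm is allowed.
- **At rest:** two top pictures 0.05 s apart showed the jar and lobes unmoved (within 0.1°).
- **Jars and bystanders:** all five jars look upright in their wells. The beaker and saline bottle look unmoved. The spatula was only partly in view, and the mortar was not in the last picture.
- **Forces:** the wrist-force readings at the end of each call stayed under about 3 N, and the fingers were free at the end.

**What disagreed:** the reported TCP height did not match the pictures. The side and wrist views both put the fingertips about 25 mm higher than reported. My first sweep therefore passed just above the lobe post, with no force and no tray movement. I went back, came down about 25 mm lower and repeated the push, which worked. I did not find the cause of the difference.

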